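# Set the polariser ring to the index clip and store the setting

### The job

On the glass strain viewer, push the ring's upright lever post round with the fingertips, without gripping it, until the pointer is in line with the middle of the gap in the index clip on the scale. Only once it is set there, press the round key on the deck fully down and let it come up again, with the ring still at the mark. Push gently, and leave the glass on the window and all the other glassware where it stands.

Things in the scene. Friction and masses are not known exactly. Their poses are not given: they have to be found in the camera images.
- viewer: low white instrument (glass strain viewer light base), fixed to the table: housing 300 mm (its x) by 400 mm (its y), deck 46 mm above the table. Origin on the ring's upright axis at table height, in the middle of the housing. On the deck lie an aluminium scale disc (radius 141 mm, top at 50 mm, a line every 10 degrees, a longer one every 30) and, inside the ring, a lit window of radius 53 mm, top at 53 mm.
- ring: the black rotating ring (radius 56 to 82 mm, top 62 mm above the table) with its dark lever: a flat radial arm (to radius 102 mm, 14 mm wide, top at 64.5 mm) carrying an upright round black post. Origin on the ring's axis at table height; the lever points along the body's own -x. It turns freely both ways through any angle, without stops, about the vertical axis; friction about 0.3 N m (some 3 to 4 N at the post) holds it wherever it is left.
- lever_post (a point): top centre of the lever's post: 92 mm from the axis, post 12 mm in diameter (14 mm at the head), from 64 to 108 mm above the table. This is what is pushed.
- pointer_tip (a point): outer end of the thin black pointer (2.5 mm wide) on the lever, 112 mm from the axis, on the same radius as the post, 58 mm above the table
- clip_mark (a point): the setting mark: the point 112 mm from the axis, straight in front of the 8 mm gap of the index clip. The clip is a dark steel fork, 26 mm wide, 7 mm tall, fixed on the outer scale (radius 115 to 142 mm, top at 57 mm), its two prongs pointing inward. It is the only one. The pointer is set when its tip is here, in line with the middle of the gap.
- key_top (a point): middle of the top of the round grey push key, 26 mm across, in a black housing on the deck 170 mm from the ring's axis; pressed straight down. The point moves with the key.
- key (a joint): travel of the key in m: 0 up, 0.006 fully down; a spring (5 N fully down) returns it
- test_glass: short upturned glass beaker, 42 mm across, 46 mm tall, standing loose on the lit window in the middle of the ring; leave it there. Origin at the centre of its underside.
- jar: small amber jar, 30 mm across, 48 mm tall, loose on the housing's deck on the side away from the key; leave it. Origin at the centre of its underside.
- beaker_a: upturned beaker, 60 mm across, 75 mm tall, on the table beside the instrument; leave it. Origin at the centre of its underside.
- beaker_b: upturned beaker, 48 mm across, 55 mm tall, on the table beside the instrument; leave it. Origin at the centre of its underside.
- dish: closed glass dish, 64 mm across, 14 mm tall, on the table next to the key's side of the instrument; leave it. Origin at the centre of its underside.
Mind the look-alikes: they are no part of the job. Leave any blue or green look-alike of the jar alone.

How it is judged (in metres and radians):
On the way, in this order (a step that is already met when the one before it is completed fails the run):
1. the pointer has been brought to the clip's gap (within 4 mm) and stays there (horizontal distance between pointer_tip and clip_mark below 0.004 m and angular speed of ring below 0.05 rad/s), for 0.3 s.
2. the key is pressed fully down with the pointer at the mark (horizontal distance between pointer_tip and clip_mark below 0.004 m and value of joint key above 0.0048 m), for 0.04 s.
At the end, for the whole second after the job is handed in: The pointer's tip is within 4 mm of the mark in front of the clip's gap, the ring is at rest, the key has come up again (less than 1.5 mm down), and all the glassware stands upright within 10 mm of where it was (all of step 1 and value of joint key below 0.0015 m and distance of each of test_glass, jar, beaker_a, beaker_b, dish from where it was at the start of the episode below 0.01 m and angle between each of test_glass, jar, beaker_a, beaker_b, dish's own z axis and vertical below 0.1 rad); the robot touches nothing.
It fails at once if the key is pressed (more than 3 mm) while the pointer is not at the mark (within 4 mm) (not (horizontal distance between pointer_tip and clip_mark below 0.004 m) and value of joint key above 0.003 m).
It fails at once if the lever or ring is gripped or pushed hard (more than 25 N) (contact force between the fingers and ring above 25 N).
It fails at once if the glassware is lifted, tipped or shoved more than 10 mm (distance of any of test_glass, jar, beaker_a, beaker_b, dish from where it was at the start of the episode above 0.01 m or angle between any of test_glass, jar, beaker_a, beaker_b, dish's own z axis and vertical above 0.3 rad).
It also fails if it takes over 67 s, if anything falls off the work surface, if the arm or the gripper's body presses on something with over 40 N, if the wrist force passes 120 N, or if a joint passes its speed limit or range.

### The arm

A 7-joint arm with a two-finger parallel gripper is mounted at the origin on the work surface. World frame = base frame: x ahead of the robot, y to its left, z up, the work surface at z = 0. Lengths are in mm, angles in rad, forces in N, time in s.
With the tool pointing down it reaches from about 400 to 875 mm from the base axis. Payload 19.3 kg.
Tool frame: the origin (TCP) lies midway between the tips of the shut fingers; the grasp point (between the pads) lies 19 mm behind it (arm.tcp_to_grasp is the distance from the TCP to the grasp point, in mm); z points along the fingers, y is the direction in which the jaws open and shut (so a half turn about z gives the same grasp; the last joint's range is limited). The gripper opens to 85 mm and grips with 20 to 120 N. Pads are 22 mm wide; open, the fingers measure 114 mm over their backs; the gripper's body (76 mm by 85 mm) begins 54 mm behind the grasp point. The pads swing forward as they close: fully open they stand 13 mm farther back than shut.
Start: joints at [-1.172, 0.521, -0.036, 1.599, 0.021, 1.021, -0.113], TCP at [282.401, 557.552, 231.291] pointing down, gripper open.
Joint ranges: [-2.91, 2.91], [-0.3, 2.13], [-1.5, 1.42], [0.17, 2.43], [-1.26, 4.41], [0.16, 1.93], [-2.52, 2.52]. Speed limits (rad/s): [1.89, 1.89, 2.39, 2.39, 3.01, 3.01, 3.01].

### API

Orientations are given as a unit quaternion [x, y, z, w].
In Python, from rig import arm gives the robot as it stands.
- The arm moves only by the tool drive_tool, never from a script. Its argument "commands" is a list of rows, each an object with "delta_pos": the shift along the tool's x, y, z in mm, a list of three; "spin": the turn about the tool's z in rad. A call has 1 to 12 rows; each row is the pose to reach, as a shift and turn from the pose commanded when the call began, along the tool's axes at that moment; what a row does not reach only later rows make up. A row lasts 1/12 s, in which the tool goes at most 41.7 mm and 7.16 degrees, less where a joint would pass 70% of its speed; a pose out of reach is approached as far as the arm can. A call with a gripper value outside its range is refused whole. "hand" is the gripper's target within -1 to 1 (fully open at 1, half-way at 0, shut at -1), set as the call begins (left out, the last holds). The fingers move at their own pace and stop on an object; "force" is the grip in N (left out, the last holds). Time passes only in rows, so rows that repeat a pose let the fingers close. It gives the time, the measured TCP pose, the force and the opening at its end, in the units of the state.
- arm.get_obs(): the state, without advancing time (a new reading comes with each control period).
- arm.snapshot(name): name is "scene" or "top" or "wrist"; returns a dict with "frame" (384x512x3 uint8, red, green, blue), "fx", "fy", "cx", "cy" (pixels), "extrinsics" (4x4, takes a point from camera to world coordinates). Camera axes: x right, y up, looking along -z (the intrinsics and any distortion apply to the point x, -y, -z); pixel columns grow to the right and rows downward; lengths in mm; the calibration is good to about 2 mm. The wrist camera is an equidistant fisheye: a pixel r from the principal point sees the ray r / f radians off the axis. A picture is of the moment at which its call begins. There is no depth.
- arm.sign_off(): hands the job in, once; it reports no verdict.
Trained networks look in a picture, given as the dict that the camera call returned (one of the last four; its "shot" number tells which), for a name from the list of things; names that differ only in an ending like _2 or _b are one class to them, and where a whole thing is asked for, a point or a joint stands for the part that bears it (a point fixed in the world has none). Each returns a list of dicts, best first, with "conf" (0 to 1); they miss things now and then, are a little off and sometimes report something else, mostly with a low value. They report only what shows in the picture. A call takes as long as a camera call. They do not tell look-alikes from the thing itself.
- arm.masks_of(picture, label): "pixels" (384x512 bool, what is visible of it) and "bbox" ([left, top, width, height] in pixels, round what is visible of it).
The state is a dict: "time": time; "q": joint angles; "qvel": joint speeds; "joint_torque": joint torques, N m; "ee_pos": TCP position; "eef_rot": TCP orientation; "force": force on the tool from outside, world axes, zero at the start; "moment": the same for the moment, N m; "finger_gap": finger opening in mm.
Only numpy, scipy, OpenCV 4.12 (cv2) and the standard library are available. Lean on these libraries where they do the work, as an engineer would, in place of code of your own. Each camera call takes 0.05 s, during which the arm holds its last target.

## Working session

There is one attempt and no reset: what is moved stays moved. The work goes in short steps, Python scripts to look and compute and a tool call to move; the robot and the scene stay as the last step left them, time stands still between calls to the robot, and variables do not carry over. Pictures are saved under pics/ and viewed, and the job is handed in when it is done.

Besides the shell and the picture viewer there is one more tool, called after "Call:" as name([rows], argument=value, ...), one row to a line, values as JSON. drive_tool: Moves the arm, as the interface text tells. Its arguments: {"type":"object","properties":{"commands":{"type":"array","items":{"type":"object","properties":{"delta_pos":{"type":"array","items":{"type":"number"}},"spin":{"type":"number"}}}},"hand":{"type":"number"},"force":{"type":"number"}},"required":["commands"]}

```bash
ls; mkdir -p pics; cat > h.py <<'E'
import numpy as np,cv2,pickle
def save(p,n):
    cv2.imwrite(f'pics/{n}.png',p['frame'][:,:,::-1]); pickle.dump(p,open(f'{n}.pkl','wb'))
def ray(p,u,v):
    E=np.array(p['extrinsics']); x=(u-p['cx'])/p['fx']; y=(v-p['cy'])/p['fy']
    return E[:3,3],E[:3,:3]@np.array([x,-y,-1.])
def at(p,u,v,z):
    o,d=ray(p,u,v); return o+d*(z-o[2])/d[2]
def proj(p,P):
    E=np.array(p['extrinsics']); c=E[:3,:3].T@(np.array(P,float)-E[:3,3])
    return p['cx']+p['fx']*c[0]/-c[2], p['cy']+p['fy']*(-c[1])/-c[2]
E
python3 - <<'E'
from rig import arm
from h import *
for n in ['scene','top','wrist']:
    p=arm.snapshot(n); save(p,n+'0'); print({k:v for k,v in p.items() if k!='frame'})
o=arm.get_obs(); print(o['time'],o['ee_pos'],o['eef_rot'],o['force'],o['finger_gap'])
E
```

```text
pics
{'fx': 373.78521335691056, 'fy': 373.78521335691056, 'cx': 262.654771512767, 'cy': 193.27797848574582, 'extrinsics': array([[-4.50550550e-01, -7.67080731e-01,  4.56718025e-01,
         9.20451061e+02],
       [ 8.92715202e-01, -3.91688401e-01,  2.22799833e-01,
         1.94849066e+02],
       [ 7.98569455e-03,  5.08101711e-01,  8.61260054e-01,
         7.58579265e+02],
       [ 0.00000000e+00,  0.00000000e+00,  0.00000000e+00,
         1.00000000e+00]]), 'shot': 1}
{'fx': 496.27856424232715, 'fy': 496.27856424232715, 'cx': 254.30011997359267, 'cy': 191.81141987986706, 'extrinsics': array([[-2.40536151e-02,  9.94000833e-01, -1.06694739e-01,
         4.60187140e+02],
       [-9.99681673e-01, -2.47283995e-02, -5.00579079e-03,
         5.87977225e+00],
       [-7.61415034e-03,  1.06540367e-01,  9.94279224e-01,
         1.08804567e+03],
       [ 0.00000000e+00,  0.00000000e+00,  0.00000000e+00,
         1.00000000e+00]]), 'shot': 2}
{'fx': 297.3186396354542, 'fy': 297.3186396354542, 'cx': 257.86153572799105, 'cy': 190.01751262811865, 'extrinsics': array([[ 4.51680876e-01, -8.47803044e-01, -2.77874765e-01,
         2.10326839e+02],
       [ 8.92179343e-01,  4.28992020e-01,  1.41357229e-01,
         5.94161752e+02],
       [-6.37032620e-04, -3.11762482e-01,  9.50159854e-01,
         3.72731051e+02],
       [ 0.00000000e+00,  0.00000000e+00,  0.00000000e+00,
         1.00000000e+00]]), 'shot': 3}
0.15 [282.32364378 557.3544601  230.86121183] [ 2.32270604e-01  9.72651116e-01 -4.11694398e-04 -5.70833329e-05] [-0.02332525 -0.96148226 -0.46393914] 85.52167887181012
```

View pics/scene0.png

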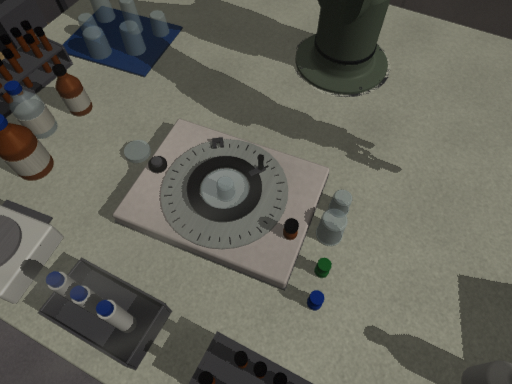

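View pics/top0.png

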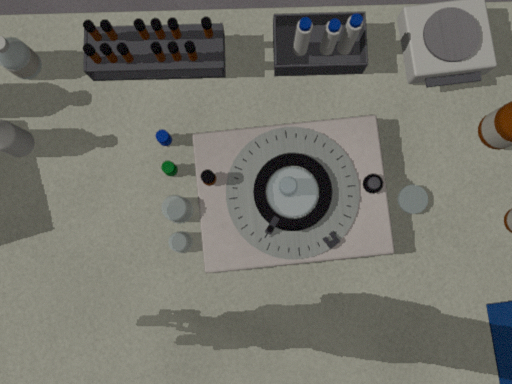

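The scene camera shows the viewer with the lever at about (262,162), the clip at (217,142), the key at (158,163) and the jar at (291,228). In the top view they are at: ring (293,192), lever (271,228), clip (332,240), key (373,183), jar (208,178). I'll zoom in.

```bash
python3 - <<'E'
from h import *
f=cv2.imread('pics/top0.png')
cv2.imwrite('pics/top0c.png',cv2.resize(f[110:280,190:395],None,fx=3.8,fy=3.5,interpolation=cv2.INTER_CUBIC))
cv2.imwrite('pics/top0d.png',cv2.resize(f[200:270,250:355],None,fx=7,fy=7,interpolation=cv2.INTER_CUBIC))
E
```

```text
(no output)
```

View pics/top0c.png

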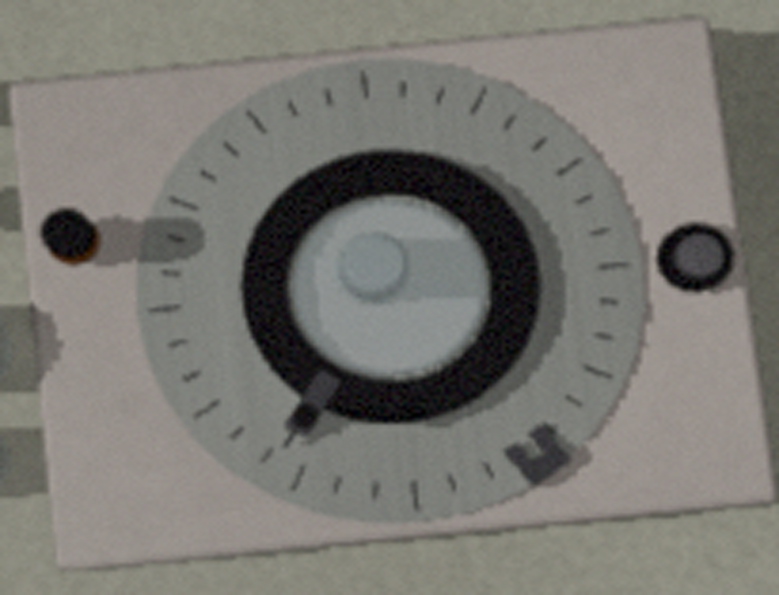

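View pics/top0d.png

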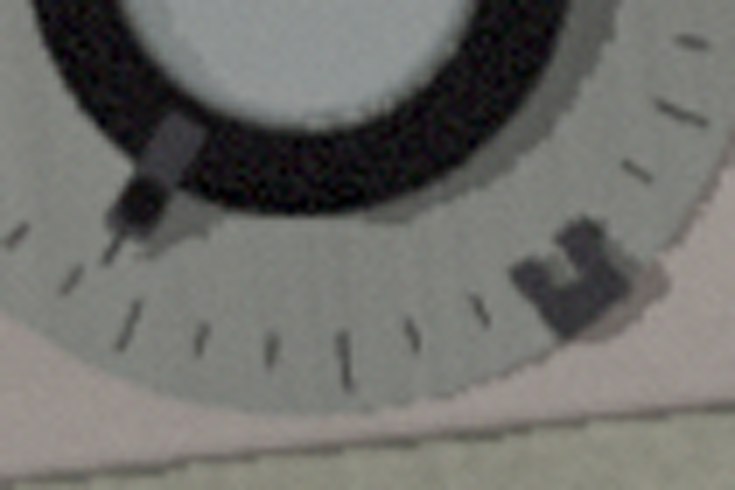

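View pics/wrist0.png

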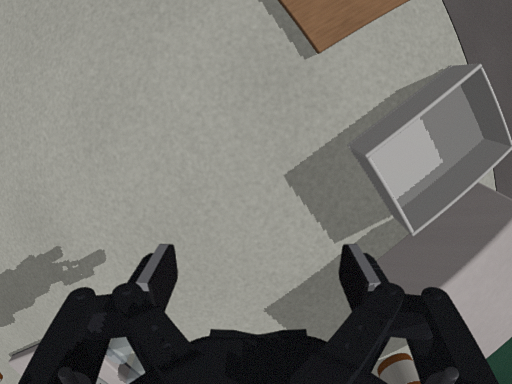

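```bash
python3 - <<'E'
from h import *
from rig import arm
from scipy.optimize import least_squares
for n in ['top','scene']:
    p=arm.snapshot(n); save(p,n+'1')
    for l in ['ring','viewer','clip_mark','key_top','test_glass','jar','beaker_a','dish']:
        for r in arm.masks_of(p,l)[:3]:
            m=r['pixels']; v,u=np.nonzero(m)
            print(n,l,round(r['conf'],2),r['bbox'],u.mean().round(1),v.mean().round(1))
            if l=='ring':
                np.save(n+'ring.npy',m)
                cs=max(cv2.findContours(m.astype('uint8'),cv2.RETR_EXTERNAL,cv2.CHAIN_APPROX_NONE)[0],key=len)[:,0]
                P=np.array([at(p,a,b,62) for a,b in cs])[:,:2]
                c0=P.mean(0)
                f=least_squares(lambda x:np.hypot(*(P-x[:2]).T)-x[2],[*c0,82],loss='soft_l1',f_scale=1)
                print('fit',f.x, len(P))
E
```

```text
top ring 0.69 [254.5, 149.2, 76.4, 85.7] 292.3 192.0
fit [570.04265678 -68.35375944  81.69519071] 239
top viewer 0.65 [191.7, 114.6, 200.3, 159.2] 292.0 193.7
top key_top 0.41 [369.7, 178.6, 13.4, 10.8] 373.7 182.5
top test_glass 0.76 [276.6, 176.8, 17.7, 18.0] 287.2 186.3
top jar 0.78 [156.6, 128.0, 16.4, 19.1] 163.5 137.5
top jar 0.74 [199.6, 166.6, 15.0, 17.9] 208.2 177.3
top jar 0.71 [253.1, 157.0, 78.8, 79.6] 291.8 192.2
top beaker_a 0.94 [162.9, 193.5, 31.1, 29.4] 177.2 208.4
top beaker_a 0.72 [166.6, 227.5, 25.5, 24.9] 181.0 241.3
top dish 0.91 [398.2, 183.5, 32.6, 26.0] 411.9 198.4
scene ring 0.97 [188.9, 154.4, 77.7, 66.0] 225.8 187.3
fit [573.61655286 -67.39860878  82.1435967 ] 227
scene ring 0.39 [110.6, 120.4, 220.8, 168.5] 224.9 203.2
fit [587.82399114 -58.48772438 196.12483396] 537
scene viewer 0.73 [112.0, 120.0, 219.9, 173.2] 225.1 203.1
scene clip_mark 0.67 [110.9, 120.1, 220.1, 173.8] 224.7 202.9
scene clip_mark 0.52 [211.1, 135.1, 12.9, 12.2] 216.9 142.1
scene test_glass 0.93 [213.9, 175.7, 19.9, 28.0] 225.1 189.1
scene jar 0.75 [283.0, 219.6, 14.4, 23.7] 290.2 228.8
scene jar 0.72 [315.0, 258.6, 13.8, 19.3] 322.4 267.1
scene jar 0.48 [307.2, 289.0, 19.1, 23.3] 315.0 300.4
scene beaker_a 0.67 [315.5, 207.9, 30.4, 39.5] 331.5 226.8
scene beaker_a 0.55 [328.7, 189.1, 24.4, 24.6] 341.0 201.0
scene dish 0.96 [123.3, 140.9, 28.9, 24.6] 137.0 151.4
```

```bash
python3 - <<'E'
from h import *
t=pickle.load(open('top1.pkl','rb')); s=pickle.load(open('scene1.pkl','rb'))
for nm,u,v,z in [('tip',265.3,237.4,58),('post',270,229,108),('clipmouth',250+555/7,200+250/7,57),('clipback',250+600/7,200+308/7,57),('key',373.5,183,60),('jar top',208.2,177.3,94),('glass',288,186,99)]:
    P=at(t,u,v,z)[:2]; d=P-[570,-68.4]; print(nm,P.round(1),np.hypot(*d).round(1),np.degrees(np.arctan2(d[1],d[0])).round(1))
f=s['frame'][:,:,::-1]
cv2.imwrite('pics/s1.png',cv2.resize(f[120:185,140:280],None,fx=5.5,fy=5.5,interpolation=cv2.INTER_CUBIC))
E
```

```text
tip [475.4  -9.4] 111.5 148.0
post [490.9 -18.3] 93.6 147.7
clipmouth [ 475.7 -141.7] 119.4 -142.1
clipback [ 458.4 -154.3] 140.9 -142.4
key [ 582.8 -237.7] 169.8 -85.7
jar top [598.7 103.4] 174.2 80.5
glass [576.4 -57. ] 13.1 60.8
```

View pics/s1.png

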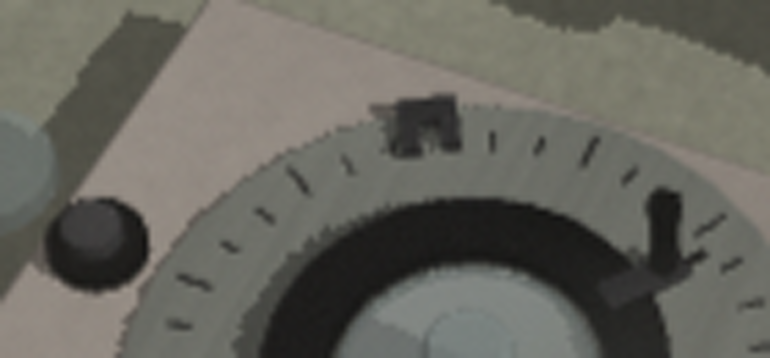

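Both cameras agree with the given sizes: ring centre about (571,-68), pointer at 148°, clip at -142°, key at (583,-238). 

Possible look-alikes (top view):
- **Pointer:** scale lines near (260,240) and (268,241). The pointer is the thin line at (265,237) attached to the lever post (270,229).
- **Clip:** only one, at (332,240).
- **Key:** round key in its housing at (373,183). The dish at (413,199) and the jar cap at (208,178) are round too, but aren't the key.

I'll go above the +y side of the post with the hand shut.

Call:
drive_tool([
  {"delta_pos": [-38, -31, 6]},
  {"delta_pos": [-75, -62, 12]},
  {"delta_pos": [-113, -93, 18]},
  {"delta_pos": [-150, -125, 24]},
  {"delta_pos": [-188, -156, 30]},
  {"delta_pos": [-226, -187, 36]},
  {"delta_pos": [-226, -187, 36]},
], hand=-1, force=20)

```text
invalid input
```

```bash
python3 - <<'E'
from rig import arm
import numpy as np
o=arm.get_obs(); print(o['time'],np.round(o['q'],3),o['ee_pos'],o['eef_rot'],o['force'],o['finger_gap'])
E
```

```text
1.05 [-1.172  0.521 -0.036  1.6    0.021  1.021 -0.113] [282.40404187 557.56694725 231.29357049] [2.32255466e-01 9.72654820e-01 1.44187208e-05 9.42531425e-06] [-0.04471639  0.61455464  0.06244024] 85.43223523443267
```

Call:
drive_tool([
  {"delta_pos": [-38, -31, 6], "spin": 0},
  {"delta_pos": [-75, -62, 12], "spin": 0},
  {"delta_pos": [-113, -93, 18], "spin": 0},
  {"delta_pos": [-150, -125, 24], "spin": 0},
  {"delta_pos": [-188, -156, 30], "spin": 0},
  {"delta_pos": [-226, -187, 36], "spin": 0},
  {"delta_pos": [-226, -187, 36], "spin": 0},
], hand=-1, force=20)

```text
time: 1.63
ee_pos: [398.4, 290.3, 195.8]
eef_rot: [0.232, 0.973, 0.0, 0.0]
force: [1.0, 0.3, -0.1]
finger_gap: 0.8
```

```bash
python3 - <<'E'
from rig import arm
import numpy as np
o=arm.get_obs(); print(o['time'],np.round(o['q'],3),o['ee_pos'],o['eef_rot'],o['force'],o['finger_gap'])
E
```

```text
1.6333 [-0.755  0.36   0.006  1.979 -0.003  0.802  0.355] [398.39168198 290.31272355 195.79520608] [2.32187703e-01 9.72670956e-01 2.31917528e-04 1.69000248e-04] [ 1.03734963  0.32246738 -0.07171806] 0.8012452572136876
```

Call:
drive_tool([
  {"delta_pos": [-38, -31, 8], "spin": 0},
  {"delta_pos": [-76, -63, 15], "spin": 0},
  {"delta_pos": [-114, -94, 23], "spin": 0},
  {"delta_pos": [-152, -126, 30], "spin": 0},
  {"delta_pos": [-190, -157, 38], "spin": 0},
  {"delta_pos": [-228, -188, 46], "spin": 0},
  {"delta_pos": [-228, -188, 46], "spin": 0},
])

```text
time: 2.22
ee_pos: [514.0, 26.1, 150.8]
eef_rot: [0.232, 0.973, 0.0, 0.0]
force: [1.6, 0.2, 0.4]
finger_gap: -0.2
```

```bash
python3 - <<'E'
from rig import arm
from h import *
o=arm.get_obs(); print(o['time'],np.round(o['q'],3),o['ee_pos'],o['eef_rot'],o['force'],o['finger_gap'])
p=arm.snapshot('wrist'); save(p,'w2')
p=arm.snapshot('scene'); save(p,'s2')
E
```

```text
2.2167 [-0.214  0.459  0.063  1.968 -0.043  0.715  0.977] [514.01068489  26.10110227 150.82763281] [2.32199273e-01 9.72668209e-01 7.87489641e-05 2.16611360e-04] [1.55633068 0.21112103 0.35156669] -0.21442148786944218
```

View pics/w2.png

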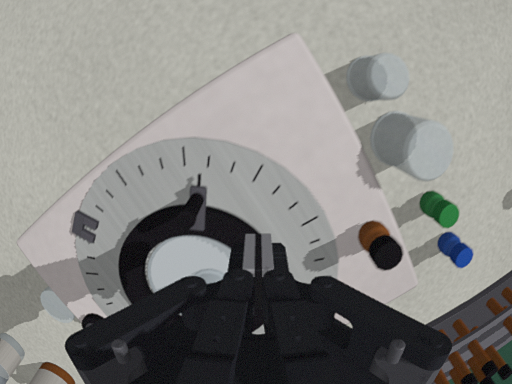

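View pics/s2.png

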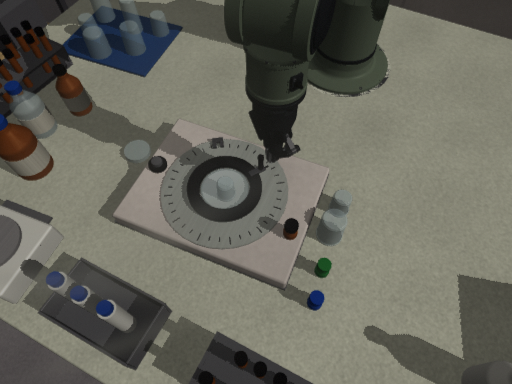

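Wrist view: shut tips at (257,255), post at (197,200), clip at (85,225). The post should be 50 mm away along tool -y. Next I'll descend, then approach.

Call:
drive_tool([
  {"delta_pos": [0, 0, 20], "spin": 0},
  {"delta_pos": [0, 0, 42], "spin": 0},
  {"delta_pos": [0, 0, 60], "spin": 0},
  {"delta_pos": [-1, 0, 67], "spin": 0},
  {"delta_pos": [-2, 0, 67], "spin": 0},
  {"delta_pos": [-2, -10, 67], "spin": 0},
  {"delta_pos": [-2, -20, 67], "spin": 0},
  {"delta_pos": [-2, -20, 67], "spin": 0},
])

```text
time: 2.98
ee_pos: [505.5, 6.9, 84.9]
eef_rot: [0.233, 0.972, -0.0, 0.0]
force: [0.2, -0.6, 0.0]
finger_gap: -0.2
```

```bash
cat > st.py <<'E'
import sys
from rig import arm
from h import *
from scipy.spatial.transform import Rotation as R
o=arm.get_obs(); Rm=R.from_quat(o['eef_rot']).as_matrix(); e=np.array(o['ee_pos'])
print(round(o['time'],2),'q7',np.round(o['q'][6],3),e.round(1),'F',np.round(o['force'],1),'-y ang',np.degrees(np.arctan2(-Rm[1,1],-Rm[0,1])).round(1),'gap',round(o['finger_gap'],1))
C=np.array([571,-68.]); d=e[:2]-C; print('r,ang',np.hypot(*d).round(1),(np.degrees(np.arctan2(d[1],d[0]))%360).round(1))
for a in sys.argv[1:]:
    cam,n=a.split(':'); p=arm.snapshot(cam); save(p,n)
E
python3 st.py wrist:w3
```

```text
2.98 q7 1.013 [505.5   6.9  84.9] F [ 0.2 -0.6  0. ] -y ang -117.0 gap -0.2
r,ang 99.5 131.2
```

View pics/w3.png

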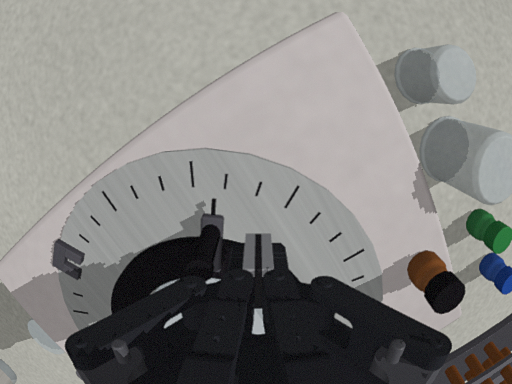

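Call:
drive_tool([
  {"delta_pos": [0, -3, 0], "spin": 0},
  {"delta_pos": [0, -5, 0], "spin": 0},
  {"delta_pos": [0, -7, 0], "spin": 0},
  {"delta_pos": [0, -9, 0], "spin": 0},
  {"delta_pos": [0, -11, 0], "spin": 0},
  {"delta_pos": [0, -13, 0], "spin": 0},
  {"delta_pos": [0, -13, 0], "spin": 0},
])

```text
time: 3.62
ee_pos: [500.2, -2.2, 83.9]
eef_rot: [0.232, 0.973, 0.0, -0.0]
force: [-0.4, 1.6, 0.2]
finger_gap: 0.1
```

```bash
python3 st.py wrist:w4; python3 -c "
import cv2;f=cv2.imread('pics/w4.png');cv2.imwrite('pics/w4c.png',cv2.resize(f[150:330,40:300],None,fx=3,fy=3))"
```

```text
3.62 q7 1.032 [500.2  -2.2  83.9] F [-0.4  1.6  0.2] -y ang -116.9 gap 0.1
r,ang 96.7 137.1
```

View pics/w4c.png

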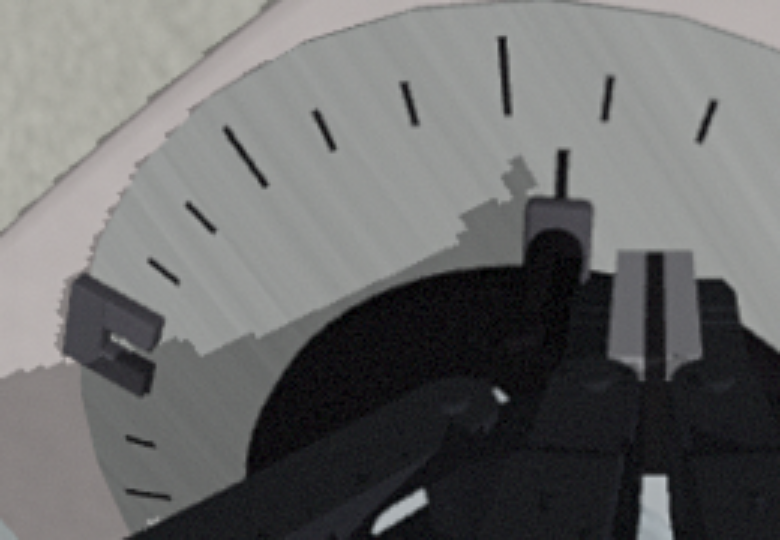

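The fingers sit right at the post (about 1.6 N). Next: work out the arc rows.

```bash
cat > arc.py <<'E'
# usage: arc.py d th0 th1 n phi_end
import sys
from rig import arm
from h import *
from scipy.spatial.transform import Rotation as R
d,t0,t1,n,phe=map(float,sys.argv[1:6]); n=int(n)
o=arm.get_obs(); Rm=R.from_quat(o['eef_rot']).as_matrix(); e=np.array(o['ee_pos'])
ph0=np.degrees(np.arctan2(-Rm[1,1],-Rm[0,1]))%360
C=np.array([571,-68.])
for i in range(1,n+1):
    s=i/n; th=np.radians(t0+s*(t1-t0)); phd=ph0+s*(phe-ph0); ph=np.radians(phd)
    P=C+92*np.array([np.cos(th),np.sin(th)])-d*np.array([np.cos(ph),np.sin(ph)])
    l=Rm.T@np.array([*(P-e[:2]),0])
    print('{"delta_pos": [%.1f, %.1f, 0], "spin": %.3f},'%(l[0],l[1],-np.radians(phd-ph0)),end=' ')
print()
E
python3 arc.py 19 148 172 12 262
```

```text
{"delta_pos": [-0.5, -2.7, 0], "spin": -0.027}, {"delta_pos": [0.2, -6.0, 0], "spin": -0.055}, {"delta_pos": [0.7, -9.2, 0], "spin": -0.082}, {"delta_pos": [1.1, -12.5, 0], "spin": -0.110}, {"delta_pos": [1.4, -15.7, 0], "spin": -0.137}, {"delta_pos": [1.6, -19.0, 0], "spin": -0.165}, {"delta_pos": [1.7, -22.3, 0], "spin": -0.192}, {"delta_pos": [1.6, -25.5, 0], "spin": -0.219}, {"delta_pos": [1.5, -28.8, 0], "spin": -0.247}, {"delta_pos": [1.2, -32.1, 0], "spin": -0.274}, {"delta_pos": [0.8, -35.3, 0], "spin": -0.302}, {"delta_pos": [0.3, -38.5, 0], "spin": -0.329},
```

Call:
drive_tool([
  {"delta_pos": [0, -2.5, 0], "spin": -0.03},
  {"delta_pos": [0, -5, 0], "spin": -0.05},
  {"delta_pos": [0.5, -7.5, 0], "spin": -0.08},
  {"delta_pos": [1, -10, 0], "spin": -0.1},
])

```text
time: 4.0
ee_pos: [494.7, -10.4, 83.9]
eef_rot: [0.182, 0.983, 0.0, -0.0]
force: [-0.9, 5.1, -0.3]
finger_gap: -0.1
```

```bash
python3 st.py wrist:w5; python3 -c "
import cv2;f=cv2.imread('pics/w5.png');cv2.imwrite('pics/w5c.png',cv2.resize(f[150:330,40:300],None,fx=3,fy=3))"
```

```text
4.0 q7 1.122 [494.7 -10.4  83.9] F [-0.9  5.1 -0.3] -y ang -111.0 gap -0.1
r,ang 95.6 143.0
```

View pics/w5c.png

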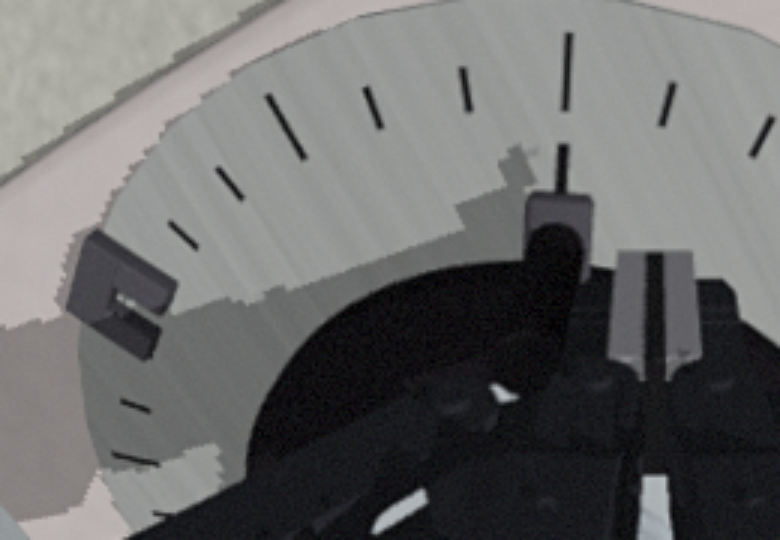

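The post moves with the fingers at 5 N. The pointer is now at the 0 line and the clip about 65° further on.

```bash
python3 arc.py 17 153 177 12 268
```

```text
{"delta_pos": [0.3, -2.3, 0], "spin": -0.028}, {"delta_pos": [1.0, -5.6, 0], "spin": -0.055}, {"delta_pos": [1.5, -8.8, 0], "spin": -0.083}, {"delta_pos": [1.9, -12.1, 0], "spin": -0.110}, {"delta_pos": [2.2, -15.3, 0], "spin": -0.138}, {"delta_pos": [2.4, -18.6, 0], "spin": -0.166}, {"delta_pos": [2.5, -21.9, 0], "spin": -0.193}, {"delta_pos": [2.4, -25.1, 0], "spin": -0.221}, {"delta_pos": [2.3, -28.4, 0], "spin": -0.248}, {"delta_pos": [2.0, -31.6, 0], "spin": -0.276}, {"delta_pos": [1.6, -34.9, 0], "spin": -0.304}, {"delta_pos": [1.1, -38.1, 0], "spin": -0.331},
```

Call:
drive_tool([
  {"delta_pos": [0.3, -2.5, 0], "spin": -0.03},
  {"delta_pos": [1, -5.5, 0], "spin": -0.055},
  {"delta_pos": [1.5, -9, 0], "spin": -0.08},
  {"delta_pos": [1.9, -12, 0], "spin": -0.11},
  {"delta_pos": [2.2, -15.5, 0], "spin": -0.14},
  {"delta_pos": [2.4, -18.5, 0], "spin": -0.165},
  {"delta_pos": [2.5, -22, 0], "spin": -0.19},
  {"delta_pos": [2.4, -25, 0], "spin": -0.22},
  {"delta_pos": [2.3, -28.5, 0], "spin": -0.25},
  {"delta_pos": [2, -31.5, 0], "spin": -0.275},
  {"delta_pos": [1.6, -35, 0], "spin": -0.3},
  {"delta_pos": [1, -38, 0], "spin": -0.33},
])

```text
time: 5.05
ee_pos: [479.9, -46.2, 83.9]
eef_rot: [0.019, 1.0, -0.0, -0.0]
force: [-2.9, 3.2, -0.5]
finger_gap: -0.2
```

```bash
python3 st.py wrist:w6; python3 -c "
import cv2;f=cv2.imread('pics/w6.png');cv2.imwrite('pics/w6c.png',cv2.resize(f[150:330,40:300],None,fx=3,fy=3))"; python3 arc.py 17 177 197 10 286
```

```text
5.05 q7 1.43 [479.9 -46.2  83.9] F [-2.9  3.2 -0.5] -y ang -92.1 gap -0.2
r,ang 93.7 166.5
{"delta_pos": [0.7, -2.6, 0], "spin": -0.031}, {"delta_pos": [1.1, -5.8, 0], "spin": -0.063}, {"delta_pos": [1.4, -9.1, 0], "spin": -0.094}, {"delta_pos": [1.6, -12.3, 0], "spin": -0.126}, {"delta_pos": [1.7, -15.6, 0], "spin": -0.157}, {"delta_pos": [1.6, -18.9, 0], "spin": -0.189}, {"delta_pos": [1.5, -22.1, 0], "spin": -0.220}, {"delta_pos": [1.2, -25.3, 0], "spin": -0.252}, {"delta_pos": [0.9, -28.6, 0], "spin": -0.283}, {"delta_pos": [0.4, -31.8, 0], "spin": -0.315},
```

View pics/w6c.png

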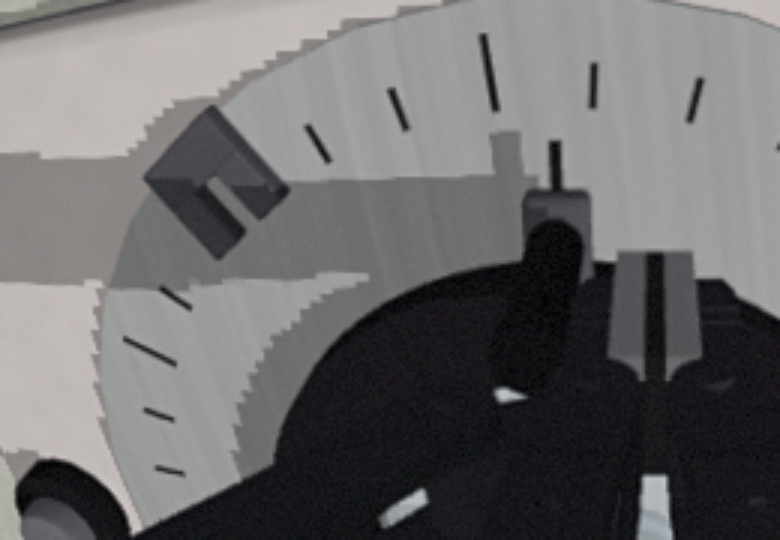

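Call:
drive_tool([
  {"delta_pos": [0.7, -2.5, 0], "spin": -0.03},
  {"delta_pos": [1.1, -6, 0], "spin": -0.06},
  {"delta_pos": [1.4, -9, 0], "spin": -0.095},
  {"delta_pos": [1.6, -12.5, 0], "spin": -0.125},
  {"delta_pos": [1.7, -15.5, 0], "spin": -0.155},
  {"delta_pos": [1.6, -19, 0], "spin": -0.19},
  {"delta_pos": [1.5, -22, 0], "spin": -0.22},
  {"delta_pos": [1.2, -25.5, 0], "spin": -0.25},
  {"delta_pos": [0.9, -28.5, 0], "spin": -0.28},
  {"delta_pos": [0.4, -31.8, 0], "spin": -0.315},
  {"delta_pos": [0.4, -31.8, 0], "spin": -0.315},
])

```text
time: 6.02
ee_pos: [478.4, -78.4, 83.8]
eef_rot: [-0.138, 0.99, -0.0, -0.0]
force: [-0.7, -0.3, 1.0]
finger_gap: -0.2
```

```bash
python3 st.py wrist:w7 top:t7; python3 -c "
import cv2;f=cv2.imread('pics/w7.png');cv2.imwrite('pics/w7c.png',cv2.resize(f[150:330,40:300],None,fx=3,fy=3))"; python3 arc.py 17 197 212 8 298
```

```text
6.02 q7 1.728 [478.4 -78.4  83.8] F [-0.7 -0.3  1. ] -y ang -74.2 gap -0.2
r,ang 93.2 186.4
{"delta_pos": [1.0, -3.5, 0], "spin": -0.027}, {"delta_pos": [1.2, -6.5, 0], "spin": -0.054}, {"delta_pos": [1.4, -9.5, 0], "spin": -0.080}, {"delta_pos": [1.4, -12.5, 0], "spin": -0.107}, {"delta_pos": [1.3, -15.5, 0], "spin": -0.134}, {"delta_pos": [1.2, -18.6, 0], "spin": -0.161}, {"delta_pos": [0.9, -21.6, 0], "spin": -0.188}, {"delta_pos": [0.6, -24.6, 0], "spin": -0.215},
```

View pics/w7c.png

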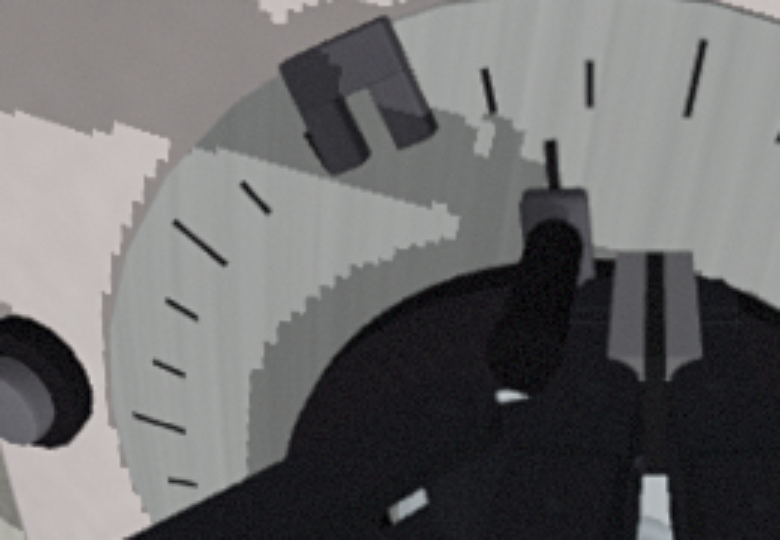

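Call:
drive_tool([
  {"delta_pos": [1, -3.5, 0], "spin": -0.025},
  {"delta_pos": [1.2, -6.5, 0], "spin": -0.055},
  {"delta_pos": [1.4, -9.5, 0], "spin": -0.08},
  {"delta_pos": [1.4, -12.5, 0], "spin": -0.105},
  {"delta_pos": [1.3, -15.5, 0], "spin": -0.135},
  {"delta_pos": [1.2, -18.5, 0], "spin": -0.16},
  {"delta_pos": [0.9, -21.5, 0], "spin": -0.19},
  {"delta_pos": [0.6, -24.5, 0], "spin": -0.215},
  {"delta_pos": [0.6, -24.5, 0], "spin": -0.215},
])

```text
time: 6.87
ee_pos: [485.1, -101.9, 84.0]
eef_rot: [-0.244, 0.97, -0.0, 0.0]
force: [0.1, 0.6, -0.4]
finger_gap: 0.0
```

```bash
python3 st.py wrist:w8 top:t8; python3 -c "
import cv2;f=cv2.imread('pics/w8.png');cv2.imwrite('pics/w8c.png',cv2.resize(f[150:330,40:300],None,fx=3,fy=3))"
```

```text
6.87 q7 1.94 [ 485.1 -101.9   84. ] F [ 0.1  0.6 -0.4] -y ang -61.8 gap 0.0
r,ang 92.4 201.5
```

View pics/w8c.png

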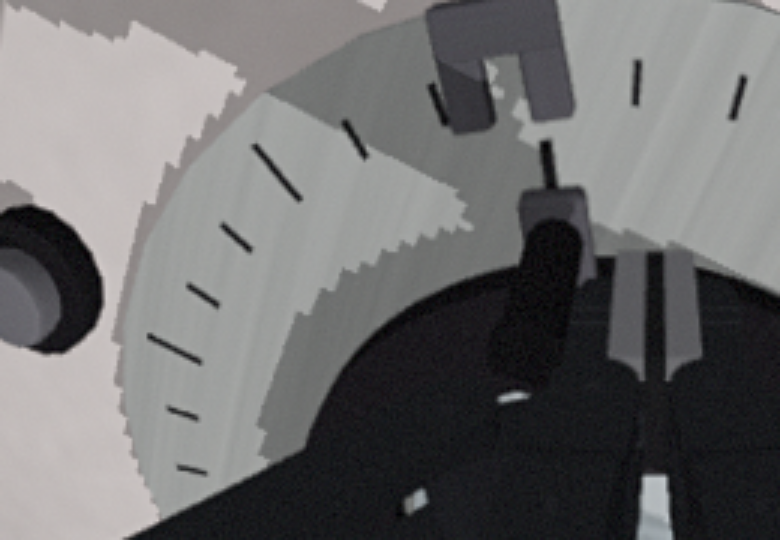

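```bash
cat > fe.py <<'E'
from h import *
def wat(p,u,v,z):
    E=np.array(p['extrinsics']); a,b=(u-p['cx']),(v-p['cy']); r=np.hypot(a,b); t=r/p['fx']
    c=np.array([np.sin(t)*a/r,-np.sin(t)*b/r,-np.cos(t)]); d=E[:3,:3]@c; o=E[:3,3]
    return o+d*(z-o[2])/d[2]
def wproj(p,P):
    E=np.array(p['extrinsics']); c=E[:3,:3].T@(np.array(P,float)-E[:3,3]); t=np.arctan2(np.hypot(c[0],c[1]),-c[2]); h=np.hypot(c[0],c[1])
    return p['cx']+p['fx']*t*c[0]/h, p['cy']-p['fx']*t*c[1]/h
E
python3 - <<'E'
from fe import *
p=pickle.load(open('w8.pkl','rb'))
f=p['frame'][:,:,::-1]
for nm,a,b,z in [('tip',546,140,58),('mouth',512,120,57),('back',503,57,57),('Lin',494,128,57),('Rin',530,120,57),('Lout',452,133,57),('Rout',574,113,57),('clipBL',427,12,57),('clipBR',556,-2,57)]:
    P=wat(p,40+a/3,150+b/3,z); d=P[:2]-[571,-68]; print(nm,P.round(1),np.hypot(*d).round(1),(np.degrees(np.arctan2(d[1],d[0]))%360).round(2))
cv2.imwrite('pics/w8d.png',cv2.resize(f[140:215,170:250],None,fx=8,fy=8,interpolation=cv2.INTER_CUBIC))
E
```

```text
tip [ 476.4 -130.1   58. ] 113.2 213.31
mouth [ 476.3 -138.    57. ] 117.8 216.48
back [ 465.3 -145.3   57. ] 130.9 216.17
Lin [ 479.5 -140.6   57. ] 116.8 218.44
Rin [ 474.5 -134.8   57. ] 117.4 214.7
Lout [ 484.7 -147.9   57. ] 117.6 222.77
Rout [ 469.  -127.6   57. ] 118.1 210.32
clipBL [ 464.2 -162.8   57. ] 142.8 221.59
clipBR [ 449.9 -141.2   57. ] 141.5 211.16
```

View pics/w8d.png

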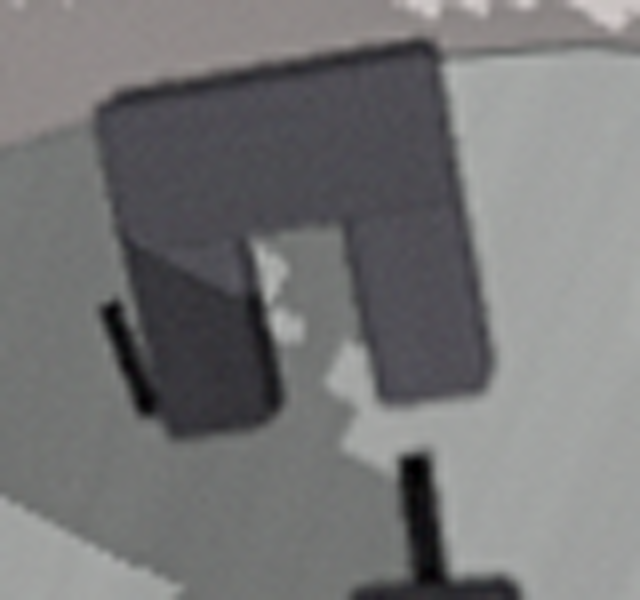

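The clip centre is at 216.5° and the tip at 213.3° (radii read 113 and 117, as they should), so about 5.1 mm more at the post.

Call:
drive_tool([
  {"delta_pos": [0, -1.5, 0], "spin": 0},
  {"delta_pos": [-0.2, -3, 0], "spin": 0},
  {"delta_pos": [-0.4, -4.2, 0], "spin": 0},
  {"delta_pos": [-0.5, -5, 0], "spin": 0},
  {"delta_pos": [-0.5, -5, 0], "spin": 0},
  {"delta_pos": [-0.5, -5, 0], "spin": 0},
])

```text
time: 7.47
ee_pos: [487.5, -105.6, 83.9]
eef_rot: [-0.243, 0.97, -0.0, -0.0]
force: [-1.5, 1.2, 0.2]
finger_gap: 0.1
```

```bash
python3 st.py wrist:w9 top:t9; python3 -c "
import cv2;f=cv2.imread('pics/w9.png');cv2.imwrite('pics/w9d.png',cv2.resize(f[140:215,170:250],None,fx=8,fy=8,interpolation=cv2.INTER_CUBIC))"
```

```text
7.47 q7 1.947 [ 487.5 -105.6   83.9] F [-1.5  1.2  0.2] -y ang -61.9 gap 0.1
r,ang 91.5 204.2
```

View pics/w9d.png

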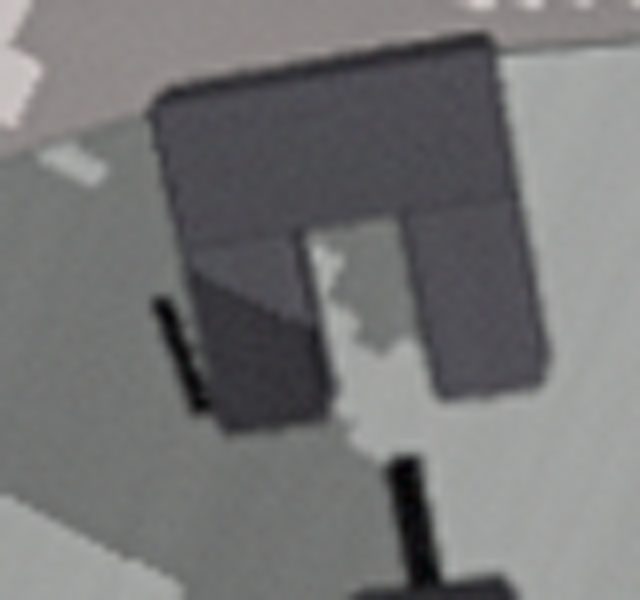

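Tip is about 0.9 mm short of the gap's middle line. One small nudge.

Call:
drive_tool([
  {"delta_pos": [0, -0.5, 0], "spin": 0},
  {"delta_pos": [0, -0.9, 0], "spin": 0},
  {"delta_pos": [0, -0.9, 0], "spin": 0},
  {"delta_pos": [0, -0.9, 0], "spin": 0},
  {"delta_pos": [0, 0, 0], "spin": 0},
  {"delta_pos": [0, 4, 0], "spin": 0},
  {"delta_pos": [0, 10, 0], "spin": 0},
  {"delta_pos": [0, 20, 0], "spin": 0},
  {"delta_pos": [0, 20, 0], "spin": 0},
])

```text
time: 8.32
ee_pos: [477.3, -85.9, 84.0]
eef_rot: [-0.244, 0.97, 0.0, -0.0]
force: [-0.3, 0.9, -0.4]
finger_gap: 0.0
```

```bash
python3 st.py wrist:w10 top:t10; python3 -c "
import cv2;f=cv2.imread('pics/w10.png');cv2.imwrite('pics/w10d.png',cv2.resize(f[140:240,130:260],None,fx=6,fy=6,interpolation=cv2.INTER_CUBIC))"
```

```text
8.32 q7 1.908 [477.3 -85.9  84. ] F [-0.3  0.9 -0.4] -y ang -61.8 gap 0.0
r,ang 95.4 190.8
```

View pics/w10d.png

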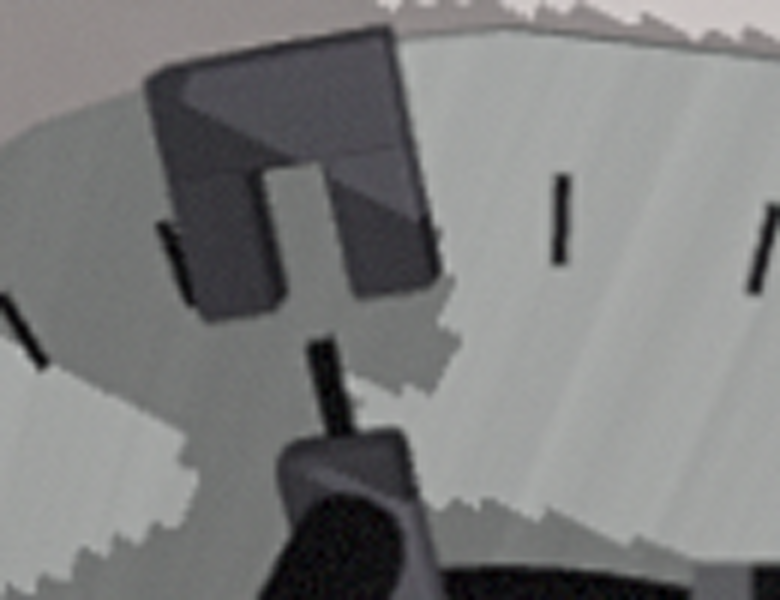

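The tip lies on the gap's middle line. Next: triangulate the key before lifting over to it.

```bash
python3 - <<'E'
from h import *
t=pickle.load(open('top1.pkl','rb')); s=pickle.load(open('scene1.pkl','rb'))
# key
o1,d1=ray(t,373.4,183.4); o2,d2=ray(s,156.9,161.5)
A=np.c_[d1,-d2]; k=np.linalg.lstsq(A,o2-o1,rcond=None)[0]
print(o1+k[0]*d1,o2+k[1]*d2)
for z in (55,60,65,70): print(z,at(t,373.4,183.4,z)[:2].round(1),at(s,156.9,161.5,z)[:2].round(1))
C=np.array([571,-68.])
f=pickle.load(open('t10.pkl','rb'))['frame'][:,:,::-1]
cv2.imwrite('pics/t10c.png',cv2.resize(f[110:280,190:440],None,fx=3.1,fy=3.1,interpolation=cv2.INTER_CUBIC))
E
```

```text
[ 582.29939346 -238.12060848   57.08020064] [ 583.38420502 -239.81621781   57.60999346]
55 [ 582.5 -238.6] [ 582.1 -241.4]
60 [ 582.  -237.4] [ 584.5 -238.3]
65 [ 581.4 -236.2] [ 586.9 -235.2]
70 [ 580.8 -235.1] [ 589.3 -232.1]
```

View pics/t10c.png

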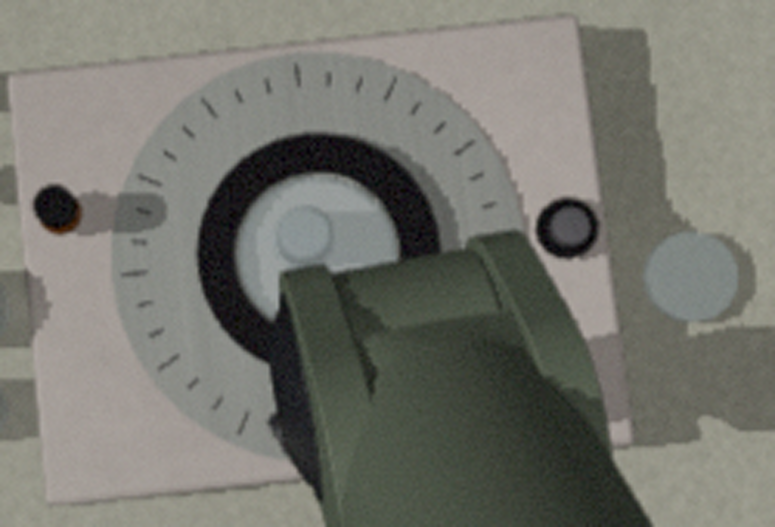

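Call:
drive_tool([
  {"delta_pos": [0, 10, -20], "spin": 0},
  {"delta_pos": [0, 12, -45], "spin": 0},
  {"delta_pos": [0, 12, -65], "spin": 0},
  {"delta_pos": [0, 12, -70], "spin": 0},
  {"delta_pos": [0, 12, -70], "spin": 0},
])

```text
time: 8.83
ee_pos: [473.3, -77.6, 155.3]
eef_rot: [-0.243, 0.97, -0.001, 0.001]
force: [-0.4, -0.4, 0.2]
finger_gap: 0.2
```

```bash
python3 st.py wrist:w11
```

```text
8.83 q7 1.94 [473.3 -77.6 155.3] F [-0.4 -0.4  0.2] -y ang -61.9 gap 0.2
r,ang 98.1 185.6
```

View pics/w11.png

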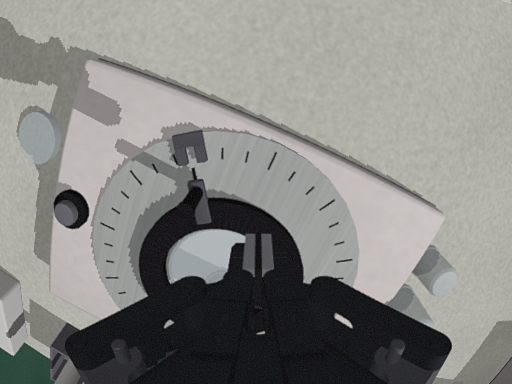

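Lifted clear; the pointer still sits in the clip's gap (192,165). Key top triangulates to (583,-239,57-58), 171 mm from the axis, against the given 170. Going over it.

Call:
drive_tool([
  {"delta_pos": [-3, -28, 0], "spin": 0.08},
  {"delta_pos": [-6, -56, 0], "spin": 0.16},
  {"delta_pos": [-9, -84, 0], "spin": 0.24},
  {"delta_pos": [-12, -111, 0], "spin": 0.32},
  {"delta_pos": [-15, -139, 0], "spin": 0.4},
  {"delta_pos": [-18, -167, 0], "spin": 0.48},
  {"delta_pos": [-21, -194, 15], "spin": 0.5},
  {"delta_pos": [-21, -194, 40], "spin": 0.5},
  {"delta_pos": [-21, -194, 60], "spin": 0.5},
  {"delta_pos": [-21, -194, 65], "spin": 0.5},
  {"delta_pos": [-21, -194, 65], "spin": 0.5},
])

```text
time: 9.8
ee_pos: [581.2, -237.9, 86.5]
eef_rot: [0.004, 1.0, 0.001, -0.002]
force: [0.4, -1.0, 0.1]
finger_gap: 0.2
```

```bash
python3 st.py wrist:w12 scene:s12; python3 - <<'E'
from fe import *
p=pickle.load(open('w12.pkl','rb')); print(wproj(p,[583,-239,58]))
f=cv2.imread('pics/s12.png');cv2.imwrite('pics/s12c.png',cv2.resize(f[100:220,90:290],None,fx=3.9,fy=3.9))
E
```

```text
9.8 q7 1.779 [ 581.2 -237.9   86.5] F [ 0.4 -1.   0.1] -y ang -90.5 gap 0.2
r,ang 170.2 273.4
(np.float64(255.23039211307258), np.float64(229.9181975638014))
```

View pics/w12.png

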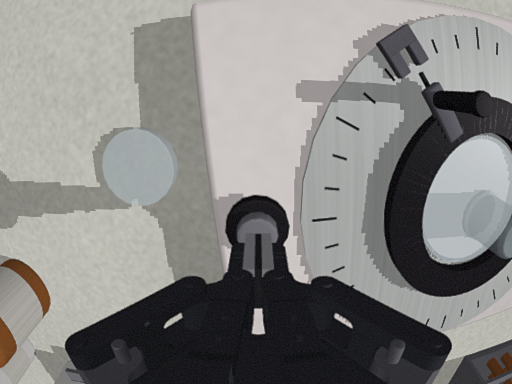

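View pics/s12c.png

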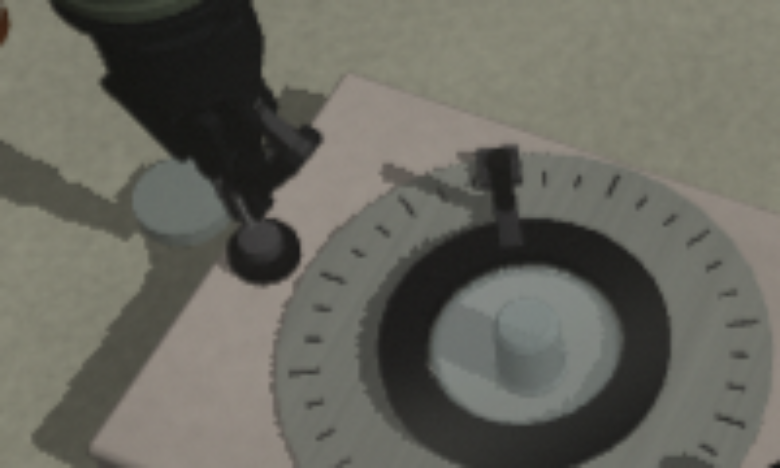

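The fingertips are centred over the key (257,230) and the pointer is still at the clip. Descending.

Call:
drive_tool([
  {"delta_pos": [-1, -1, 8], "spin": 0},
  {"delta_pos": [-1, -1, 16], "spin": 0},
  {"delta_pos": [-1, -1, 22], "spin": 0},
  {"delta_pos": [-1, -1, 25], "spin": 0},
  {"delta_pos": [-1, -1, 27], "spin": 0},
  {"delta_pos": [-1, -1, 29], "spin": 0},
  {"delta_pos": [-1, -1, 30], "spin": 0},
  {"delta_pos": [-1, -1, 30], "spin": 0},
])

```text
time: 10.57
ee_pos: [583.8, -239.6, 61.4]
eef_rot: [0.005, 1.0, -0.0, 0.0]
force: [-13.9, 4.9, 42.7]
finger_gap: -0.1
```

```bash
python3 st.py
```

```text
10.57 q7 1.775 [ 583.8 -239.6   61.4] F [-13.9   4.9  42.7] -y ang -90.5 gap -0.1
r,ang 172.1 274.3
```

Too much force (43 N). Easing off, then looking.

Call:
drive_tool([
  {"delta_pos": [0, 0, -4], "spin": 0},
  {"delta_pos": [0, 0, -4], "spin": 0},
])

```text
time: 10.73
ee_pos: [583.7, -239.5, 64.1]
eef_rot: [0.004, 1.0, -0.0, 0.0]
force: [-0.4, 0.0, 3.5]
finger_gap: 0.2
```

```bash
python3 st.py wrist:w13 scene:s13; python3 - <<'E'
import cv2
f=cv2.imread('pics/s13.png');cv2.imwrite('pics/s13c.png',cv2.resize(f[130:180,120:220],None,fx=7.5,fy=7.5,interpolation=cv2.INTER_CUBIC))
f=cv2.imread('pics/w13.png');cv2.imwrite('pics/w13c.png',cv2.resize(f[150:300,170:350],None,fx=4,fy=4,interpolation=cv2.INTER_CUBIC))
E
```

```text
10.73 q7 1.776 [ 583.7 -239.5   64.1] F [-0.4  0.   3.5] -y ang -90.5 gap 0.2
r,ang 172.0 274.2
```

View pics/s13c.png

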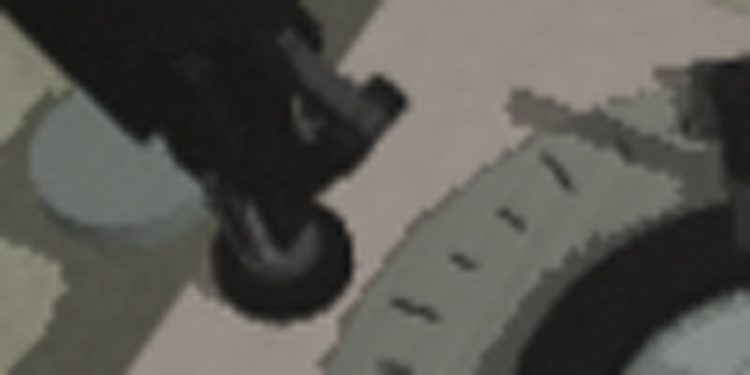

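View pics/w13c.png

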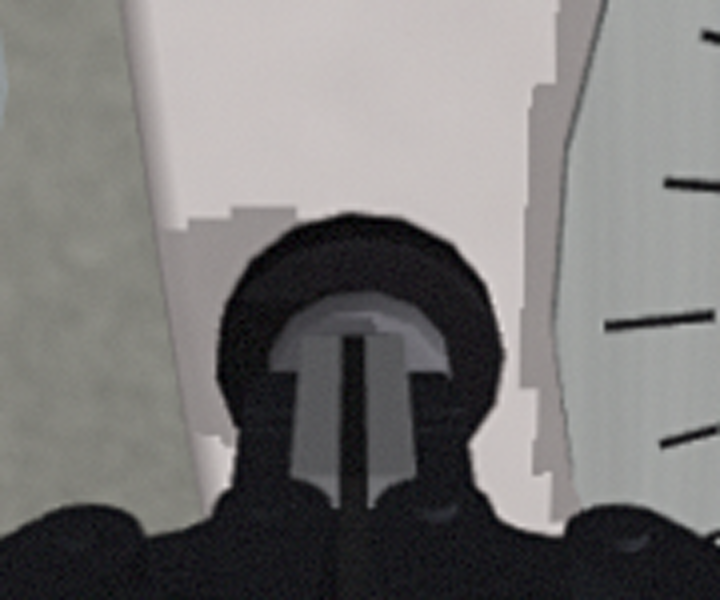

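3.5 N at z=64 fits the spring, so the 43 N was the key bottoming at about z=62. To be sure it gets fully down, I'll press again, gently and in steps.

Call:
drive_tool([
  {"delta_pos": [0, 0, 1], "spin": 0},
  {"delta_pos": [0, 0, 1], "spin": 0},
  {"delta_pos": [0, 0, 1], "spin": 0},
])

```text
time: 11.08
ee_pos: [583.7, -239.5, 62.1]
eef_rot: [0.004, 1.0, -0.0, 0.0]
force: [0.4, 0.4, 9.1]
finger_gap: 0.1
```

Call:
drive_tool([
  {"delta_pos": [0, 0, 1], "spin": 0},
  {"delta_pos": [0, 0, 1], "spin": 0},
  {"delta_pos": [0, 0, 1], "spin": 0},
])

```text
time: 11.33
ee_pos: [583.8, -239.6, 61.8]
eef_rot: [0.004, 1.0, -0.0, 0.0]
force: [-5.6, 1.6, 21.3]
finger_gap: 0.2
```

Firm stop at z=62, past the spring's 5 N, so the key is bottomed. Lifting straight off.

Call:
drive_tool([
  {"delta_pos": [0, 0, -3], "spin": 0},
  {"delta_pos": [0, 0, -6], "spin": 0},
  {"delta_pos": [0, 0, -12], "spin": 0},
  {"delta_pos": [0, 0, -25], "spin": 0},
  {"delta_pos": [0, 0, -50], "spin": 0},
  {"delta_pos": [0, 0, -80], "spin": 0},
  {"delta_pos": [0, 0, -100], "spin": 0},
  {"delta_pos": [0, 0, -100], "spin": 0},
])

```text
time: 12.0
ee_pos: [585.1, -240.1, 166.0]
eef_rot: [0.005, 1.0, -0.001, 0.003]
force: [0.7, 0.1, 0.3]
finger_gap: 0.1
```

```bash
python3 st.py wrist:w14 scene:s14 top:t14; python3 - <<'E'
import cv2,numpy as np
a=cv2.imread('pics/s14.png');b=cv2.imread('pics/scene0.png')
cv2.imwrite('pics/s14c.png',np.vstack([cv2.resize(x[120:185,140:280],None,fx=4.4,fy=4.4,interpolation=cv2.INTER_CUBIC) for x in (b,a)]))
a=cv2.imread('pics/t14.png')
cv2.imwrite('pics/t14c.png',cv2.resize(a[110:280,150:440],None,fx=2.7,fy=2.7,interpolation=cv2.INTER_CUBIC))
E
```

```text
12.0 q7 1.793 [ 585.1 -240.1  166. ] F [0.7 0.1 0.3] -y ang -90.5 gap 0.1
r,ang 172.6 274.7
```

View pics/s14c.png

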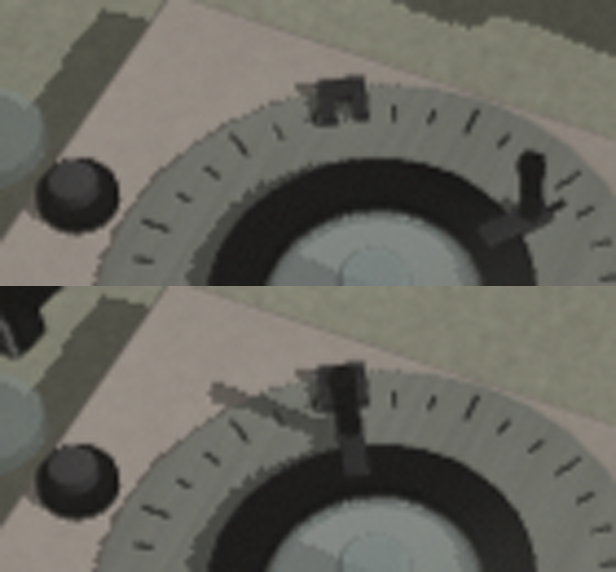

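View pics/w14.png

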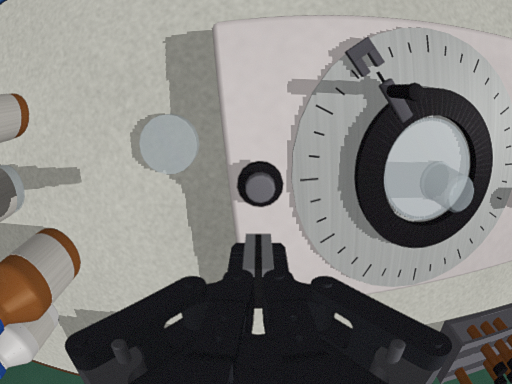

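View pics/t14c.png

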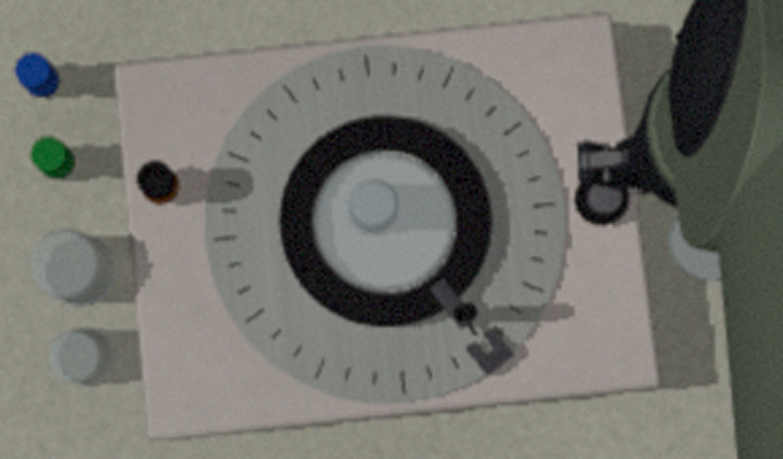

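```bash
python3 - <<'E'
import cv2
a=cv2.imread('pics/w14.png')
cv2.imwrite('pics/w14c.png',cv2.resize(a[30:130,330:430],None,fx=6,fy=6,interpolation=cv2.INTER_CUBIC))
E
```

```text
(no output)
```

View pics/w14c.png

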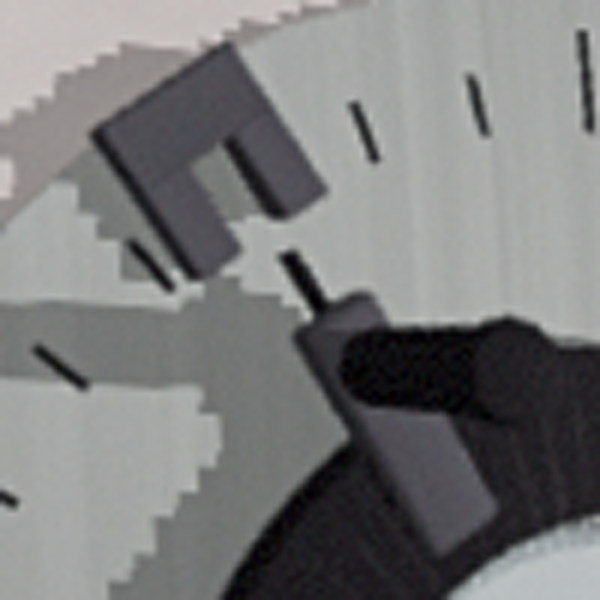

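```bash
python3 -c "
from rig import arm
print(arm.sign_off())"
```

```text
the job is handed in; nothing more can be done
None
```

The pointer is set at the clip's gap, and the key was then pressed fully down and came up again. I've handed the job in; it gave no verdict.

- **Setting the pointer:** I pushed the lever post round about 69° with the shut fingertips, reading no more than about 5 N. I checked in steps, made one small final nudge and backed off. The pointer tip looked in line with the middle of the gap.
- **Pressing the key:** The key top was about 5–10 mm higher than I had measured. The first press therefore bottomed hard, with 43 N at the wrist. I eased off, then pressed again in small steps to a firm stop at about 21 N, and lifted clear. I judged it fully down by that stop, as the key's travel can't be read directly.
- **Last checks:** The final pictures show the pointer within about 1 mm of the gap's middle line. The key looks as it did at the start. The window glass, jar, dish and both beakers look upright and in place; I judged that by eye and did not measure it. The arm was clear of everything, with less than 1 N at the wrist, and the robot's clock read 12 s.

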